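# Find the box size on the telescoping parcel gauge

### The arm

A 7-joint arm with a two-finger parallel gripper is mounted at the origin on a cart in front of the work surface, level with it; the furniture and walls round the work are solid. World frame = base frame: x ahead of the robot, y to its left, z up, the work surface at z = 0. Lengths are in m, angles in rad, forces in N, time in s.
With the tool pointing down it reaches from about 0.425 to 0.95 m from the base axis. Payload 16.7 kg.
Tool frame: the origin (TCP) lies between the finger pads; the fingertips stand 17 mm ahead of it and the grasp point (between the pads) lies 2 mm behind it; z points along the fingers, y is the line along which they close (so a half turn about z gives the same grasp; the last joint's range is limited). The gripper opens to 94 mm and grips with 3 to 60 N. Pads are 16 mm wide; open, the fingers measure 119 mm over their backs; the gripper's body (75 mm by 177 mm) begins 78 mm behind the grasp point.
Start: joints at [-1.345, 0.426, 0.074, 1.606, -0.034, 1.111, -0.067], TCP at [0.247, 0.628, 0.222] pointing down, gripper open.
Joint ranges: [-2.85, 2.85], [-0.5, 2.14], [-1.23, 1.37], [0.21, 2.46], [-1.02, 4.16], [0.16, 2.05], [-2.73, 2.73]. Speed limits (rad/s): [1.89, 1.89, 2.39, 2.39, 3.01, 3.01, 3.01].

### API

Orientations are given as [roll, pitch, yaw] about the fixed x, y, z axes, in that order (R = Rz(yaw) Ry(pitch) Rx(roll)).
In Python, from workcell import move_pose, move_straight, goto_joints, set_gripper, dwell, solve_ik, read_state, camera, get_calibration, Unreachable, sign_off gives the robot as it stands. Calls block until the motion is done:
- move_pose(position, orientation): joint-space move of the TCP to a pose.
- move_straight(position, feed=0.15, orientation=None, f_stop=None): straight line of the TCP; orientation=None keeps the orientation; feed is the mean speed in m/s. With f_stop (N) it stops when the force on the tool has changed by that much, and returns True; else False.
- goto_joints(angles): joint-space move.
- set_gripper(opening): finger opening in m; the grip force is fixed at half the most; returns when the fingers have stopped.
- dwell(seconds).
- solve_ik(position, orientation): joint angles nearest the present ones, or None.
- read_state(): the state.
- camera(name): name is "scene" or "side" or "wrist"; returns (picture, depth): 420x560x3 uint8, red, green, blue; 420x560 float32, m along the optical axis (not along the pixel's ray), 0 where there is no reading.
- get_calibration(name): a dict with "vfov" (degrees; the focal length in pixels is half the picture's height over the tangent of half this angle, whatever the lens; pixels are square), "cx", "cy" (the principal point, pixels), "R" (3x3) and "t" (3): a world point X has camera coordinates R X + t; the wrist camera has in their place "mount" (4x4, takes a point from camera to tool coordinates, whose origin is the TCP and whose axes are the flange's). Camera axes: x right, y down, z forward; pixel columns grow to the right and rows downward; lengths in m; the calibration is good to about 2 mm. A picture is of the moment at which its call begins: read the wrist's pose just before it. get_calibration takes no time and is no camera call.
A pose or a line that the arm cannot do raises Unreachable and nothing moves.
- sign_off(): hands the job in; it is judged then, once.
The state is a dict: "t": time; "joint_pos": joint angles; "dq": joint speeds; "tau": joint torques, N m; "eef_pos": TCP position; "tool_rot": TCP orientation; "contact_force": force on the tool from outside, world axes, zero at the start; "torque": the same for the moment, N m; "opening": finger opening in m; "grip_force": force on a finger pad.
Only numpy, scipy, OpenCV 4.12 (cv2) and the standard library are available. Lean on these libraries where they do the work, as an engineer would, in place of code of your own. Each camera call takes 0.05 s, during which the arm holds its last target. There are 200 camera calls.

### The job

A parcel lies in the telescoping length gauge: squeeze the lock button in the grip on the end of the arm to free the arm, and slide its jaw in gently until you feel the parcel seat square against the fixed fence. Then, leaving the parcel against the fence, extend the arm to the next long mark on its scale (the next box size up), with that mark level with the mouth of the tube. Finish while holding the grip there, still and with the button still squeezed, so that I can tighten the clamp screw; leave the other parcel and the things around the gauge where they are.

Things in the scene. Friction and masses are not known exactly. Their poses are not given: they have to be found in the camera images.
- fence (a point): the gauge's fixed fence, an upright aluminium plate (fence_plate) 128 mm wide, 8 mm thick, 70 mm high, one with the tube. Origin at the foot of its measuring face, on the worktop. Gauge axes: the parcel lies on the -y side, the arm extends along -y, +x points away from the robot; yaw up to 0.2 rad
- mouth (a point): the mouth of the fixed tube, where the scale is read: centre of the outer face of the black 44 mm square bezel; in the fence's frame x = +90, y = -100, z = 45 mm. The tube (36 mm square aluminium, clamp screw on top up to 83 mm high) runs along y behind the parcel to y = +77 mm
- jaw (a point): the moving jaw on the end of the arm, an aluminium plate (jaw_plate) 124 mm wide, 8 mm thick, top 55 mm high, parallel to the fence. Origin at the foot of its measuring face, straight across from the fence's origin; axes as the fence
- gauge_arm (a joint): length of the 24 mm steel arm showing between mouth and head block, m (0 to 0.125; starts 0.098 to 0.118); fence to jaw gap = this + 0.100. White scale on top: short ticks every 10 mm, long marks across the strip for box lengths 140, 180, 220 mm, level with the mouth at 0.040, 0.080, 0.120. Button out: locked by a brake (40 N). Button in: slides at 1.5 N (plus 6 N s/m) and stays where left
- grip (a point): middle of the grip to squeeze: a black post on the head block, 34 mm (x) by 30 mm (y), 66 to 112 mm above the worktop, lock button on its near (-x) side; 40 mm over post and button, 34 mm with it flush. The point is 90 mm high, halfway between the post's far side and the button's face; from the jaw's origin 87.5 mm to +x, 18 mm to -y
- lock_button (a joint): travel of the lock button, a ribbed steel plate 20 mm wide (y), 75 to 105 mm above the worktop, standing 6 mm out of the post's near (-x) side. 0 = out (arm locked), 0.006 = flush; pressed towards +x. Yields at 7 N, flush at about 13 N; the arm is free from 0.001 on. A 25 N pinch across the post (along x) presses it and grips the post
- parcel_short: the shorter sealed cardboard parcel, 90 (x) x 117 (y) x 53 mm, 0.25 to 0.5 kg. Origin at the centre of its underside; its 117 mm length lies along the gauge. One of the two parcels lies in the gauge, its origin 85 to 106 mm from the fence along -y, turned up to 0.06 rad, touching neither fence nor jaw; the other waits behind the tube
- parcel_long: the longer sealed cardboard parcel, 105 (x) x 154 (y) x 58 mm, 0.25 to 0.5 kg. Origin at the centre of its underside; its 154 mm length lies along the gauge. In the gauge or waiting behind the tube
- barcode_scanner: pistol-shaped black barcode scanner lying on its side to the right of the gauge, 202 x 98 x 38 mm, loose. Origin under its middle. Not to be moved
- glue_stick: glue stick standing upright, behind and to the right of the gauge, 26 mm across, 86 mm high, loose. Origin at the centre of its underside. Not to be moved
- small_roll: small white roll of labels standing on end to the left of the gauge, 61 mm across, 42 mm high, loose. Origin at the centre of its underside. Not to be moved

How it is judged:
By the outcome, as a careful person would: the job done as asked, in the order asked, and still so for the second after the job is handed in, while the arm keeps its last pose, push and grip.
It also fails if it takes over 35 s, if anything falls off the work surface, if the arm or the gripper's body presses on something with over 40 N, if the wrist force passes 120 N, or if a joint passes its speed limit or range.

## Working session

There is one attempt and no reset: what is moved stays moved. The work goes in short steps, each a Python script; the robot and the scene stay as the last script left them, time stands still between calls to the robot, and variables do not carry over. Pictures are saved under pics/ and viewed, at most 10 in all, crops included, and the job is handed in when it is done.

```bash
ls; mkdir -p pics; python3 - <<'E'
from workcell import *
import cv2,numpy as np
s=read_state();print(s)
for n in("scene","side"):
    im,d=camera(n);np.savez(f"pics/{n}.npz",im=im,d=d);cv2.imwrite(f"pics/{n}.png",im[:,:,::-1]);c=get_calibration(n);print(n,c)
print(get_calibration("wrist"))
E
```

```text
pics
{'t': 0.0, 'joint_pos': array([-1.34546076,  0.42669296,  0.07379494,  1.60661046, -0.03407884,
        1.11080248, -0.06710444]), 'dq': array([ 8.56330532e-04, -1.33385619e-04, -5.87190298e-04, -4.08816648e-04,
       -1.07183770e-03,  3.86519882e-04,  9.50630139e-05]), 'tau': array([ 6.85029645e-04, -9.35815287e+01,  3.66698027e+00, -4.54171443e+01,
       -4.87333280e-02,  2.04218226e-02,  1.45303375e-04]), 'eef_pos': array([0.24697739, 0.62774136, 0.22179846]), 'tool_rot': array([-3.14033975e+00,  8.58658708e-05,  2.76678129e+00]), 'contact_force': array([-0.9689118 ,  0.19082197,  0.47208745]), 'torque': array([0.02801989, 0.00729377, 0.02300355]), 'grip_force': 0.0, 'opening': 0.09394316135851166}
scene {'vfov': 53.82413345041422, 'cx': 276.94842545001035, 'cy': 204.146853439305, 'R': array([[ 0.73283171, -0.67999757, -0.02368494],
       [-0.43813752, -0.44497519, -0.78104583],
       [ 0.52057006,  0.58275241, -0.62402439]]), 't': array([-0.40542269,  0.2989192 ,  0.8780295 ])}
side {'vfov': 46.613541184490785, 'cx': 277.5410488142036, 'cy': 211.1127612873966, 'R': array([[ 0.83140043, -0.55543026, -0.01644843],
       [-0.38114971, -0.54848745, -0.74423546],
       [ 0.40434913,  0.625027  , -0.66771478]]), 't': array([-0.46963444,  0.25707107,  0.89440086])}
{'vfov': 68.70707332919005, 'cx': 284.0398993201693, 'cy': 204.06785994809763, 'mount': array([[-2.26915186e-04, -9.57520484e-01, -2.88365170e-01,
         8.63697622e-02],
       [ 9.99999704e-01, -5.32151896e-06, -7.69231789e-04,
         4.18650249e-04],
       [ 7.35020654e-04, -2.88365259e-01,  9.57520202e-01,
        -1.61419580e-01],
       [ 0.00000000e+00,  0.00000000e+00,  0.00000000e+00,
         1.00000000e+00]])}
```

View pics/scene.png

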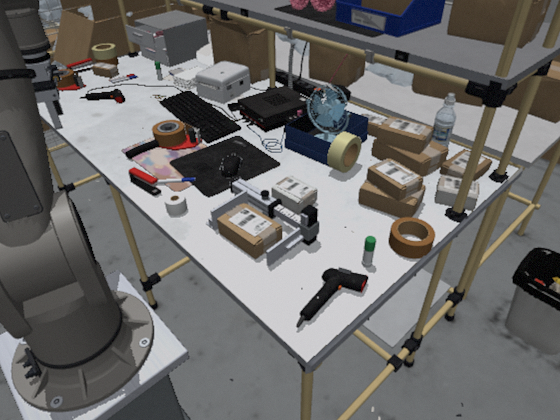

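View pics/side.png

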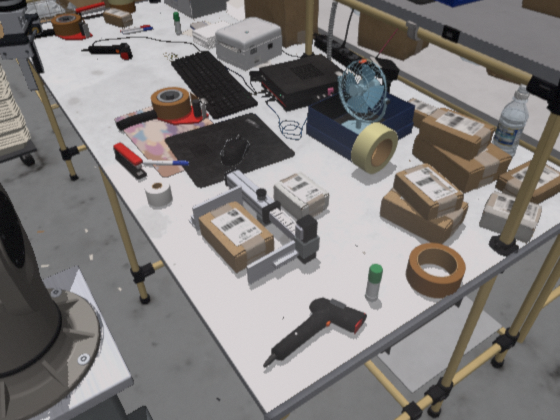

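The long brown parcel lies in the gauge (scene ~250,226; side ~236,235). The head and black grip are at scene (310,220) and side (306,232), and the short parcel waits behind the tube. Next I localise the grip and plates in both views.

```bash
cat > h.py <<'E'
import numpy as np,cv2
from workcell import *
from scipy.spatial.transform import Rotation as Ro
def cloud(d,c,R,t):
    h,w=d.shape;f=h/2/np.tan(np.radians(c["vfov"])/2)
    v,u=np.mgrid[:h,:w];P=np.stack([(u-c["cx"])/f*d,(v-c["cy"])/f*d,d],-1)
    return (P-t)@R   # R^T (P-t)
def wristRt(s):
    M=np.array(get_calibration("wrist")["mount"]);Rt=Ro.from_euler("xyz",s["tool_rot"]).as_matrix()
    Rc=Rt@M[:3,:3];tc=Rt@M[:3,3]+s["eef_pos"];return Rc.T,-Rc.T@tc
def rect(P): 
    r=cv2.minAreaRect((P[:,:2]*1000).astype(np.float32));return np.round(r[0],1),np.round(r[1],1),round(r[2],1)
E
python3 - <<'E'
from h import *
win={"scene":(295,330,200,250),"side":(290,325,210,262)}
jw={"scene":((190,330),(185,275)),"side":((180,330),(165,285))}
for n in win:
    z=np.load(f"pics/{n}.npz");im,d=z["im"],z["d"];c=get_calibration(n)
    X=cloud(d,c,c["R"],c["t"]);ok=d>0
    u0,u1,v0,v1=win[n];m=np.zeros(d.shape,bool);m[v0:v1,u0:u1]=1
    g=m&ok&(im.max(2)<60)&(X[...,2]>.07)
    P=X[g];print(n,"grip pts",len(P),P.min(0),P.max(0))
    top=P[P[:,2]>np.percentile(P[:,2],97)-.006];print(" top z",np.median(top[:,2]),rect(top))
    (a,b),(e,f)=jw[n];m[:]=0;m[e:f,a:b]=1
    hsv=cv2.cvtColor(im,cv2.COLOR_RGB2HSV)
    for lab,col in(("parcel",m&ok&(hsv[...,1]>70)&(X[...,2]>.045)),("grey>.06",m&ok&(hsv[...,1]<50)&(X[...,2]>.060))):
        k,L,st,ce=cv2.connectedComponentsWithStats(col.astype(np.uint8))
        for i in range(1,k):
            if st[i,4]>25: Q=X[L==i];print(" ",lab,st[i],np.round(np.median(Q,0),3),rect(Q))
for y in(1.2,1.4,1.5708,1.75):print(y,solve_ik([.5,.3,.25],[np.pi,0,y]))
E
```

```text
scene grip pts 210 [ 0.54612787 -0.12522293  0.07006454] [ 0.58135373 -0.09209526  0.113972  ]
 top z 0.11081009953782943 (array([ 563.9, -108.9]), array([34.9, 31.4]), 6.6)
  parcel [240 204  42  28 152] [ 0.507 -0.005  0.054] (array([504.1,  12. ]), array([ 22.2, 145.8]), 1.7)
  parcel [308 209   9  17  57] [ 0.564 -0.123  0.091] (array([ 565.6, -122.3]), array([29.6,  5.1]), 4.9)
  parcel [217 214  46  34 453] [ 0.423 -0.001  0.055] (array([427.8,   9.7]), array([ 32.6, 149.7]), 3.2)
  grey>.06 [210 185  71  30 543] [0.544 0.102 0.064] (array([521.3,  98. ]), array([126.4, 193.2]), 53.8)
  grey>.06 [298 205  21  27 275] [ 0.549 -0.115  0.091] (array([ 562.1, -108.8]), array([45.7, 38.2]), 5.7)
side grip pts 313 [ 0.54682564 -0.12604835  0.07001813] [ 0.57991835 -0.09570073  0.1137326 ]
 top z 0.11002820854781892 (array([ 563.6, -111. ]), array([33.3, 29.6]), 1.8)
  parcel [229 202  44  41 287] [ 0.505 -0.     0.053] (array([502.9,  13.2]), array([ 23.6, 148.7]), 1.4)
  parcel [199 213  47  46 532] [ 0.424 -0.001  0.054] (array([427.9,  10.7]), array([ 31.2, 149.2]), 2.1)
  grey>.06 [192 168  89  46 932] [0.547 0.103 0.063] (array([492. ,  91.7]), array([164.5, 178.1]), 4.0)
  grey>.06 [294 215  26  33 590] [ 0.556 -0.119  0.094] (array([ 562.7, -110.4]), array([46.2, 35.8]), 6.7)
1.2 [-1.07556035  0.27256646  0.51910009  1.80931924 -0.15051459  1.09879644
 -0.87445603]
1.4 [-1.05864581  0.27033029  0.49772499  1.80842322 -0.14366165  1.09853306
 -0.68136756]
1.5708 [-1.03282329  0.26722503  0.46527942  1.80703877 -0.13345329  1.09822739
 -0.52084143]
1.75 [-1.0055766   0.26432612  0.43126478  1.80555724 -0.12297679  1.09802108
 -0.35215364]
```

```bash
python3 - <<'E'
from h import *
move_pose([.563,-.105,.25],[np.pi,0,np.pi/2+.05])
s=read_state();im,d=camera("wrist");print(s["t"],s["eef_pos"],s["tool_rot"],np.round(s["contact_force"],2))
np.savez("pics/w1.npz",im=im,d=d,pos=s["eef_pos"],rot=s["tool_rot"]);cv2.imwrite("pics/w1.png",im[:,:,::-1])
R,t=wristRt(s);X=cloud(d,get_calibration("wrist"),R,t);np.save("pics/w1X.npy",X)
E
```

```text
2.9083 [ 0.56324854 -0.10409438  0.24987744] [-3.14140122e+00 -6.21612974e-05  1.62236898e+00] [ 0.56 -0.48 -0.46]
```

View pics/w1.png

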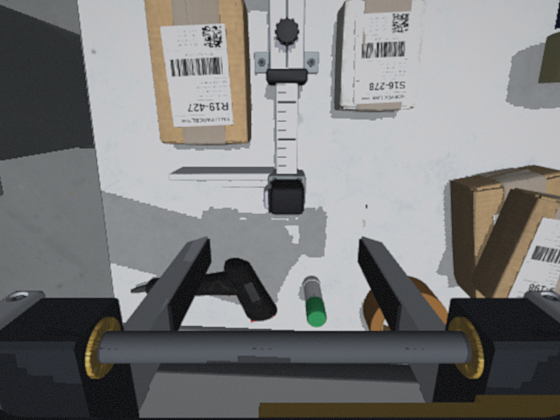

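The wrist view shows the grip at (287,195), the jaw plate along row ~173, and the bezel (mouth) at (288,76). The scale lies between them, and the long parcel (label R19-427) is left of the tube. Next I measure these.

```bash
python3 - <<'E'
from h import *
z=np.load("pics/w1.npz");im,d=z["im"],z["d"];X=np.load("pics/w1X.npy");mx=im.max(2)
def comp(m,seed=None,mn=40):
    k,L,st,ce=cv2.connectedComponentsWithStats(m.astype(np.uint8))
    for i in range(1,k):
        if st[i,4]>mn:
            Q=X[L==i];print("  ",st[i],np.round(np.median(Q,0),4),*rect(Q))
def box(u0,u1,v0,v1):
    m=np.zeros(d.shape,bool);m[v0:v1,u0:u1]=1;return m&(d>0)
Z=X[...,2]
print("grip top");comp(box(250,330,165,225)&(Z>.104))
print("bezel top");comp(box(250,330,60,95)&(mx<80)&(Z>.060)&(Z<.075))
print("jaw top");comp(box(150,276,150,200)&(Z>.048)&(Z<.06))
print("parcel top");comp(box(130,262,0,160)&(Z>.052)&(Z<.064))
print("arm top");comp(box(268,306,85,170)&(Z>.04)&(Z<.065))
print("others near");comp(box(300,420,0,260)&(Z>.03))
# scale profile along arm centre
for v in range(70,176):
    row=im[v,280:296].astype(float).mean();print(v,int(row),np.round(X[v,288]*1000,1)) if row<175 else 0
E
```

```text
grip top
   [ 265  186   40   29 1033] [ 0.5629 -0.1053  0.1109] [ 562.2 -106.1] [40.8 28.8] 2.8
bezel top
   [266  69  42  15 565] [0.558  0.0171 0.066 ] [557.8  17. ] [42.9 13.4] 3.0
jaw top
   [169 173 107   8 804] [ 0.4851 -0.0963  0.0542] [487.5 -96.7] [125.9   8.3] 2.9
parcel top
   [  145     0   103   145 13210] [0.4641 0.0196 0.0567] [463.5  12.7] [100.9 144.4] 3.1
arm top
   [ 276   85   22   85 1794] [ 0.5611 -0.0347  0.0567] [561.1 -37.1] [23.4 91.9] 3.5
others near
   [300   0   8  86 465] [0.5722 0.0463 0.0622] [573.5  49.5] [ 7.5 77. ] 3.9
   [ 338    0   82  112 8797] [0.6547 0.0439 0.0519] [658.4  42.4] [ 86.1 111.9] 4.1
   [300 171   6  44 239] [ 0.5807 -0.0976  0.1034] [ 581.9 -104.1] [ 9.1 32.9] 1.9
   [358 237  37  23 603] [ 0.6116 -0.0914  0.2485] [611.2 -96.2] [19.2  9.2] 54.0
70 44 [559.1  22.6  65. ]
71 59 [559.1  21.4  67.3]
72 61 [559.2  20.5  66.5]
73 60 [559.3  19.5  66.9]
74 60 [559.3  18.5  67.6]
75 59 [559.4  17.5  67.9]
76 58 [559.4  16.7  66.6]
77 56 [559.5  15.8  66. ]
78 54 [559.5  14.8  66.7]
79 49 [559.6  13.7  67.6]
80 37 [559.6  12.9  65.4]
81 19 [559.7  12.   64.6]
82 49 [559.7  11.   65.6]
83 140 [559.8  10.5  59.4]
92 172 [560.4   1.6  56.1]
101 106 [560.9  -7.7  58.1]
102 78 [560.9  -8.7  57.5]
103 155 [561.   -9.7  55.5]
130 172 [562.6 -38.5  56.6]
138 132 [563.1 -47.3  57.1]
139 62 [563.1 -48.4  56.7]
140 146 [563.2 -49.6  56.2]
148 171 [563.7 -58.6  56.3]
165 174 [564.7 -78.   56.9]
173 166 [557.4 -18.6 411.3]
174 69 [565.3 -88.5  57.1]
175 74 [565.3 -88.6  62.7]
```

```bash
cat >> h.py <<'E'
YAW=.0525; ORI=[np.pi,0,np.pi/2+YAW]; EX=np.array([np.cos(YAW),np.sin(YAW),0]); EY=np.array([-np.sin(YAW),np.cos(YAW),0])
def rep(l):
    s=read_state();print(l,round(s["t"],2),np.round(s["eef_pos"]*1000,1),"F",np.round(s["contact_force"],1),"T",np.round(s["torque"],2),"op",round(s["opening"]*1000,1),"g",round(s["grip_force"],1),"yaw",round(s["tool_rot"][2]-np.pi/2,4));return s
E
python3 - <<'E'
from h import *
p=np.array([.5645,-.1075,.15])
move_straight(p,.2,ORI);rep("above")
p[2]=.089;print(move_straight(p,.1,f_stop=10));rep("down")
set_gripper(.0);rep("grip");dwell(.2);s=rep("grip2")
im,d=camera("wrist");cv2.imwrite("pics/w2.png",im[:,:,::-1]);np.savez("pics/w2.npz",im=im,d=d,pos=s["eef_pos"],rot=s["tool_rot"])
E
```

```text
above 3.61 [ 564.9 -107.8  150.8] F [-1.   0.1  0.6] T [-0.06  0.04  0.01] op 94.2 g 0.0 yaw 0.0522
False
down 4.37 [ 564.8 -107.8   89.4] F [-0.3  0.5  0.9] T [-0.02  0.01 -0.04] op 93.9 g 0.0 yaw 0.0522
grip 5.32 [ 566.1 -107.3   89. ] F [ 11.8  -0.2 -11.6] T [-0.13 -2.1  -0.02] op 34.1 g 30.0 yaw 0.0531
grip2 5.52 [ 566.1 -107.2   89. ] F [ 12.9  -0.4 -11.8] T [-0.08 -2.06 -0.06] op 34.1 g 30.0 yaw 0.0531
```

View pics/w2.png

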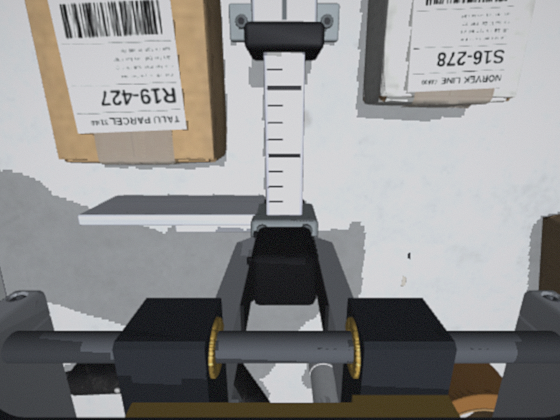

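Grip is flush: opening 34.1 mm at 30 N. The wrist view shows the long marks at rows 88 and 155 and the bezel's mouth edge near row 55. I'll relieve the side load, then slide in.

```bash
python3 - <<'E'
from h import *
p=np.array([.5673,-.1072,.0886])
move_straight(p,.02,ORI);rep("relieved")
hit=move_straight(p+.025*EY,.04,f_stop=10);s=rep(f"in1 {hit}")
if not hit:
    hit=move_straight(p+.060*EY,.02,f_stop=9);s=rep(f"in2 {hit}")
print("travel",(s["eef_pos"]-p)@EY*1000,(s["eef_pos"]-p)@EX*1000)
dwell(.2);s=rep("held")
im,d=camera("wrist");cv2.imwrite("pics/w3.png",im[:,:,::-1]);np.savez("pics/w3.npz",im=im,d=d,pos=s["eef_pos"],rot=s["tool_rot"])
E
```

```text
relieved 5.86 [ 566.2 -107.6   88.9] F [-10.1  -0.2  15.4] T [0.05 2.21 0.07] op 34.1 g 30.0 yaw 0.0519
in1 False 6.63 [564.9 -82.4  88.9] F [-11.7   1.1  16.4] T [-0.01  2.22  0.05] op 34.2 g 30.0 yaw 0.0522
in2 True 7.7 [563.8 -62.6  88.9] F [-1.4 -1.7  6.2] T [-0.18  0.06  0.21] op 34.0 g 30.0 yaw 0.0516
travel 44.68764831220238 -1.1238027897256448
held 7.9 [563.8 -62.7  88.9] F [-1.3 -0.8  6.5] T [-0.18  0.07  0.21] op 34.2 g 30.0 yaw 0.0515
```

View pics/w3.png

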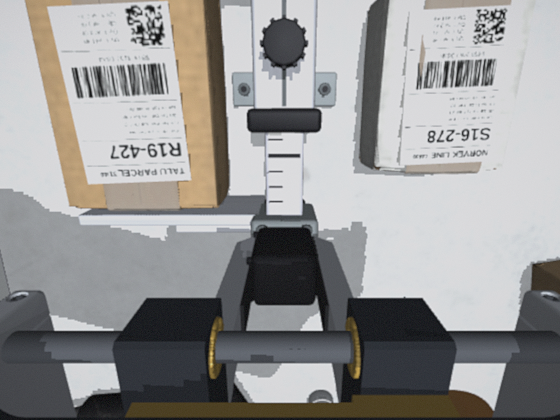

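The 140 mark is at row 155, bezel edge at row ~131, and the parcel lies along the jaw. The stop came from x/z load changes, not a clear push in y, so I'll press on gently to confirm it has seated.

```bash
python3 - <<'E'
from h import *
s=read_state();p=s["eef_pos"].copy()
for k in range(6):
    hit=move_straight(p+.008*EY,.01,f_stop=6 if k==0 else 5)
    s=rep(f"push {hit}");f=s["contact_force"]@EY;print(" adv",round((s["eef_pos"]-p)@EY*1000,2),"Fy",round(f,1))
    if f<-8 or not hit: break
dwell(.3);s=rep("held")
im,d=camera("wrist");cv2.imwrite("pics/w4.png",im[:,:,::-1]);np.savez("pics/w4.npz",im=im,d=d,pos=s["eef_pos"],rot=s["tool_rot"])
im,d=camera("side");cv2.imwrite("pics/side2.png",cv2.resize(im[150:300,160:360,::-1],None,fx=4,fy=4)[:600])
np.savez("pics/side2.npz",im=im,d=d)
E
```

```text
push True 8.23 [563.8 -62.6  88.9] F [-0.4 -0.1  6.1] T [ 0.1  -0.02  0.26] op 33.8 g 30.0 yaw 0.0513
 adv 0.01 Fy -0.1
push True 8.51 [563.8 -62.7  88.9] F [-0.5 -1.1  5.1] T [ 0.25 -0.05  0.31] op 33.9 g 30.0 yaw 0.0511
 adv -0.02 Fy -1.1
push True 8.78 [563.8 -62.7  88.9] F [-0.3 -1.2  6.5] T [ 0.3  -0.04  0.25] op 33.9 g 30.0 yaw 0.051
 adv -0.04 Fy -1.2
push True 9.07 [563.8 -62.7  88.9] F [-0.  -0.5  4.7] T [ 0.29 -0.06  0.19] op 33.7 g 30.0 yaw 0.0507
 adv -0.02 Fy -0.5
push True 9.35 [563.8 -62.7  88.9] F [-0.3 -0.4  5.1] T [ 0.28 -0.    0.2 ] op 33.9 g 30.0 yaw 0.0505
 adv -0.03 Fy -0.4
push True 9.63 [563.8 -62.7  88.9] F [-0.9 -0.2  5.3] T [ 0.24 -0.    0.24] op 33.9 g 30.0 yaw 0.0502
 adv -0.07 Fy -0.2
held 9.93 [563.8 -62.7  88.9] F [-0.2 -0.5  5.9] T [0.29 0.08 0.24] op 33.7 g 30.0 yaw 0.0502
```

View pics/side2.png

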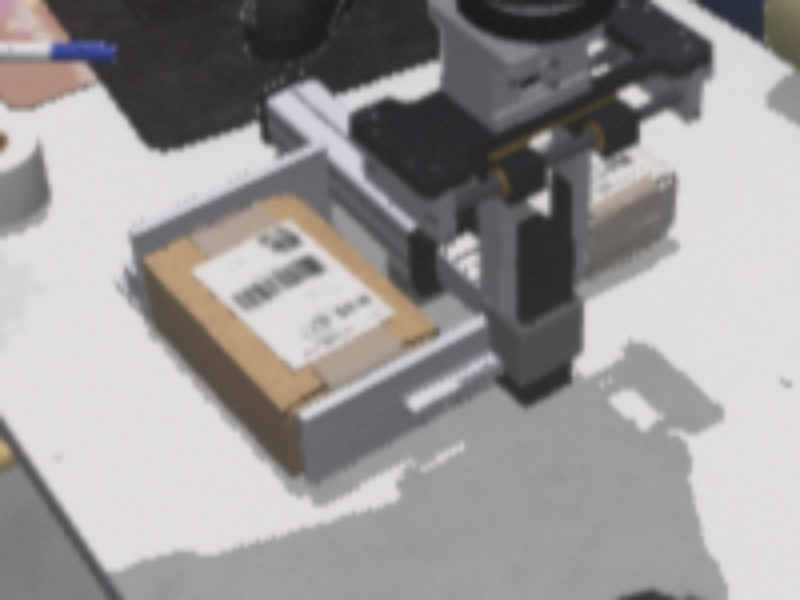

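Side crop: parcel flush between fence (upper left) and jaw (lower right), with no gap visible. Repeated pushes stop at once without advancing. Travel gives an arm length of about 0.054, which fits the 154 mm parcel, so it is seated. Now I extend 26 mm to the 180 mark.

```bash
python3 - <<'E'
from h import *
s=read_state();p=s["eef_pos"].copy()
print(move_straight(p-.026*EY,.03,orientation=ORI,f_stop=25));dwell(.4);s=rep("out");print((s["eef_pos"]-p)@EY*1000)
im,d=camera("wrist");np.savez("pics/w5.npz",im=im,d=d,pos=s["eef_pos"],rot=s["tool_rot"])
cv2.imwrite("pics/w5.png",cv2.resize(im[30:180,200:400,::-1],None,fx=4,fy=4,interpolation=cv2.INTER_CUBIC))
# marks: ray-cast rows on arm centreline onto plane z=.057, mouth edge at bezel top
c=get_calibration("wrist");f=210/np.tan(np.radians(c["vfov"])/2)
def ray(u,v,R,t,zp):
    o=-R.T@t;r=R.T@np.array([(u-c["cx"])/f,(v-c["cy"])/f,1]);return o+r*(zp-o[2])/r[2]
for n in("w2","w4","w5"):
    z=np.load(f"pics/{n}.npz");R,t=wristRt({"tool_rot":z["rot"],"eef_pos":z["pos"]})
    col=z["im"][:,274:296].astype(float).mean((1,2));print(n)
    for v in range(40,212):
        if col[v]<190 and col[v]<=col[v-1] and col[v]<col[v+1]:
            w=np.clip(215-col[v-2:v+3],0,None);vc=(w*np.arange(v-2,v+3)).sum()/w.sum()
            print("  row",round(vc,1),int(col[v]),"y",np.round(ray(285,vc,R,t,.057)@EY*1000,1))
    X=cloud(z["d"],c,R,t);print("  trans",[(v,int(col[v]),np.round(X[v,285]@EY*1000,1),np.round(X[v,285,2]*1000,1)) for v in range(50,140) if abs(col[v+1]-col[v-1])>40 ])
E
```

```text
False
out 11.44 [565.2 -88.8  88.9] F [-0.3 -1.2  4.9] T [-0.69  0.12  0.06] op 33.7 g 30.0 yaw 0.0524
-26.180218373109405
w2
  row 49.7 11 y -17.5
  row 69.0 164 y -27.7
  row 87.3 59 y -37.6
  row 105.1 163 y -47.6
  row 122.2 172 y -57.5
  row 139.0 159 y -67.6
  row 155.1 41 y -77.5
  row 171.0 159 y -87.6
  row 186.1 158 y -97.4
  row 201.1 163 y -107.5
  trans [(51, 51, np.float64(-18.7), np.float64(60.0)), (52, 143, np.float64(-18.7), np.float64(56.8)), (53, 197, np.float64(-19.1), np.float64(56.1)), (68, 195, np.float64(-27.1), np.float64(57.2)), (70, 192, np.float64(-28.1), np.float64(56.3)), (85, 176, np.float64(-36.3), np.float64(56.0)), (86, 74, np.float64(-37.0), np.float64(58.2)), (88, 62, np.float64(-38.0), np.float64(56.8)), (89, 102, np.float64(-38.5), np.float64(56.8)), (90, 176, np.float64(-39.1), np.float64(56.3)), (104, 198, np.float64(-46.9), np.float64(55.5)), (106, 188, np.float64(-48.1), np.float64(55.5)), (121, 202, np.float64(-56.8), np.float64(57.0)), (123, 188, np.float64(-58.0), np.float64(57.6)), (138, 195, np.float64(-66.8), np.float64(58.3))]
w4
  row
[... 699 characters left out ...]
1))]
w5
  row 60.4 28 y -4.6
  row 66.0 62 y -7.6
  row 69.0 62 y -9.2
  row 84.9 18 y -17.8
  row 105.1 168 y -29.1
  row 122.4 175 y -39.2
  row 139.1 164 y -49.2
  row 155.4 48 y -59.2
  row 171.1 163 y -69.2
  row 186.4 171 y -79.1
  row 201.2 173 y -89.1
  trans [(58, 182, np.float64(-4.2), np.float64(62.4)), (59, 72, np.float64(-4.7), np.float64(62.6)), (88, 57, np.float64(-19.5), np.float64(57.1)), (89, 104, np.float64(-20.1), np.float64(56.9)), (90, 182, np.float64(-20.6), np.float64(56.5)), (104, 202, np.float64(-28.5), np.float64(57.6)), (106, 193, np.float64(-29.7), np.float64(57.1)), (121, 207, np.float64(-38.4), np.float64(55.8)), (138, 202, np.float64(-48.5), np.float64(56.2))]
```

View pics/w5.png

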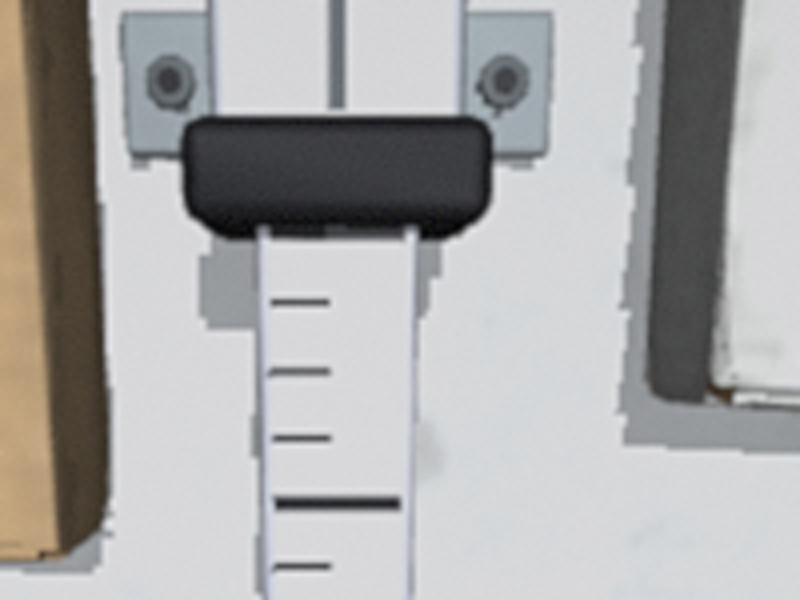

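Crop: the 180 mark sits right at the bezel's edge, and ray casting puts it at −19.2 against a mouth at −18.9 mm. The 140 mark lies 40 mm further out. Last, a check that the parcel stayed on the fence, and that the arm is still.

```bash
python3 - <<'E'
from h import *
s=rep("now");im,d=camera("side");a=np.load("pics/side2.npz")["im"]
cv2.imwrite("pics/side3.png",cv2.resize(im[150:300,160:360,::-1],None,fx=4,fy=4))
# label patch shift before/after
g=lambda x:cv2.cvtColor(x,cv2.COLOR_RGB2GRAY)[200:245,205:262].astype(np.float32)
print("label shift px",cv2.phaseCorrelate(g(a),g(im)), "speeds",np.abs(s["dq"]).max())
E
```

```text
now 11.49 [565.2 -88.8  88.9] F [ 0.2 -0.9  5.2] T [-0.67  0.1   0.01] op 33.8 g 30.0 yaw 0.0524
label shift px ((0.14146647567801196, 0.5764670594869656), 0.890332852822763) speeds 0.0019285659176358197
```

View pics/side3.png

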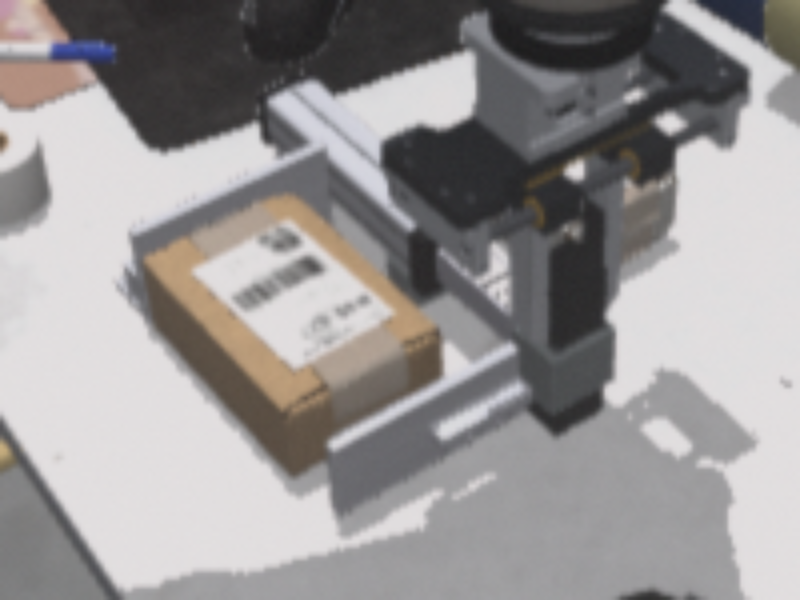

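The parcel has not moved: its label and far edge are at the same pixels as before, against the fence. The jaw is clear of it and the arm is still.

```bash
python3 -c "
from workcell import *
print(sign_off())"
```

```text
the job is handed in; nothing more can be done
None
```

The job is handed in: the long parcel is seated against the fence, and the arm is at the 180 mm mark, within about 0.3 mm of the mouth, held still with the button squeezed.

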